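Swap four bench things back to their own pads

TASK

The four things on the bench pads have been put on each other's places. Put the black loupe back on the red pad, the hand stamp on the green pad, the brown dropper bottle on the yellow pad and the white bottle on the blue pad, each standing upright in the middle of its pad. Move one thing at a time and use the empty black pad to park; never stand or drop any of them on the bare bench, and leave the roll of beige tape where it is.

Things in the scene. Friction and masses are not known exactly. Their poses are not given: they have to be found in the camera images.
- loupe: Black inspection loupe standing upright, round, 38 mm across at its widest, slightly waisted between rim and skirt, 36 mm high. Loose, under 0.2 kg. Origin at the centre of its underside; z up; yaw without meaning. It starts on the pad of another thing.
- stamp: Small black hand stamp standing upright, slim and waisted, round, 24 mm across at its foot and at its head, 60 mm high; the head (roughly its top 20 mm) is the place to grip. Loose, under 0.2 kg. Origin at the centre of its underside; z up; yaw without meaning. It starts on the pad of another thing.
- dropper_bottle: Closed brown glass dropper bottle standing upright, with a label and a black pointed dropper top, 102 mm high; the round body is 34 mm across from the foot to about 55 mm height, the top is narrower. Loose, under 0.2 kg. Origin at the centre of its underside; z up; yaw without meaning. It starts on the pad of another thing.
- white_bottle: Closed white bottle standing upright, round body 60 mm across up to 100 mm, narrow neck, then a flat-topped blue cap, 50 mm across near its top and narrower below, between 110 and 126 mm height (126 mm high overall); it can be lifted by the cap. Loose, under 0.2 kg. Origin at the centre of its underside; z up; yaw without meaning. It starts on the pad of another thing.
- red_pad: Round flat pad fixed to the bench, red, 90 mm across and 10 mm thick, with a grey inlay 62 mm across flush in the middle of its top. Origin at the centre of its underside, on the bench (z = 0); its top is 10 mm above; z up, yaw without meaning. Home of the black loupe.
- green_pad: Round flat pad fixed to the bench, green, 90 mm across and 10 mm thick, with a grey inlay 62 mm across flush in the middle of its top. Origin at the centre of its underside, on the bench (z = 0); its top is 10 mm above; z up, yaw without meaning. Home of the hand stamp.
- yellow_pad: Round flat pad fixed to the bench, yellow, 90 mm across and 10 mm thick, with a grey inlay 62 mm across flush in the middle of its top. Origin at the centre of its underside, on the bench (z = 0); its top is 10 mm above; z up, yaw without meaning. Home of the brown dropper bottle.
- blue_pad: Round flat pad fixed to the bench, blue, 90 mm across and 10 mm thick, with a grey inlay 62 mm across flush in the middle of its top. Origin at the centre of its underside, on the bench (z = 0); its top is 10 mm above; z up, yaw without meaning. Home of the white bottle.
- spare_pad: Round flat pad fixed to the bench, black, 90 mm across and 10 mm thick, with a grey inlay 62 mm across flush in the middle of its top. Origin at the centre of its underside, on the bench (z = 0); its top is 10 mm above; z up, yaw without meaning. It belongs to nothing and starts empty: the free spot for parking one thing on the way.
- beige_tape: Roll of beige tape lying flat among the pads, about 103 mm across, 25 mm high, loose; a bystander to be left where it is. Origin near the centre of its underside.
There are look-alikes about, which are no part of the job. What is meant by the stamp is not turquoise, and is the larger of those in its own colour. Leave any purple look-alike of the dropper_bottle alone.

How it is judged:
By the outcome, as a careful person would: the job done as asked, in the order asked, and still so for the second after the job is handed in, with the robot touching nothing.
It also fails if it takes over 141 s, if anything falls off the work surface, if the arm or the gripper's body presses on something with over 40 N, if the wrist force passes 120 N, or if a joint passes its speed limit or range.

ROBOT

A 6-joint arm with a two-finger parallel gripper is mounted at the origin on a cart in front of the work surface, level with it; the furniture and walls round the work are solid. World frame = base frame: x ahead of the robot, y to its left, z up, the work surface at z = 0. Lengths are in mm, angles in rad, forces in N, time in s.
With the tool pointing down it reaches from about 350 to 875 mm from the base axis. Payload 4.2 kg.
Tool frame: the origin (TCP) lies midway between the tips of the shut fingers; the grasp point (between the pads) lies 19 mm behind it (arm.grasp_offset is the distance from the TCP to the grasp point, in mm); z points along the fingers, y is the line along which they close (so a half turn about z gives the same grasp; the last joint's range is limited). The gripper opens to 85 mm and grips with 20 to 120 N. Pads are 22 mm wide; open, the fingers measure 114 mm over their backs; the gripper's body (76 mm by 85 mm) begins 54 mm behind the grasp point. The pads swing forward as they close: fully open they stand 13 mm farther back than shut.
Start: joints at [-0.881, 0.385, 0.008, 0, -1.194, -0.259], TCP at [261.011, -567.867, 231.312] pointing down, gripper open.
Joint ranges: [-3.14, 3.14], [-1.21, 2.06], [-1.07, 1.41], [-3.16, 2.05], [-2.99, -0.16], [-3.1, 3.1]. Speed limits (rad/s): [2.79, 2.79, 3.14, 3.14, 3.14, 3.14].

INTERFACE

Orientations are given as a unit quaternion [x, y, z, w].
In Python, from bench import arm gives the robot as it stands. The module is installed in compiled form; this text tells all that it offers.
- The arm moves only by the tool servo_tool, never from a script. Its argument "increments" is a list of rows, each a list of 7 numbers: the opening, from 0 (shut) to 1 (fully open), then the shift along the tool's x, y, z in m, then the turn, a rotation vector about the tool's x, y, z in degrees. In form: [[grip, x, y, z, ax, ay, az], ...]. A call has 1 to 12 rows; each row is the pose to reach, as a shift and turn from the pose commanded when the call began, along the tool's axes at that moment; what a row does not reach only later rows make up. A row lasts 1/8 s, in which the tool goes at most 62.5 mm and 10.7 degrees, less where a joint would pass 70% of its speed; a pose out of reach is approached as far as the arm can. A call with a gripper value outside its range is refused whole. The fingers move at their own pace and stop on an object; the grip force is fixed at half the most. Time passes only in rows, so rows that repeat a pose let the fingers close. It gives the time, the measured TCP pose, the force, the opening and the grip force at its end, in the units of the state.
- arm.read_state(): the state, without advancing time (a new reading comes with each control period).
- arm.get_image(name): name is "side" or "top" or "wrist"; returns a dict with "color" (400x640x3 uint8, red, green, blue), "fx", "fy", "cx", "cy" (pixels), "rvec" (rotation vector, rad) and "tvec" (3), from world to camera coordinates, as OpenCV has them; the wrist camera has in their place "hand_eye" (4x4, takes a point from camera to tool coordinates, whose origin is the TCP and whose axes are the flange's). Camera axes: x right, y down, z forward; pixel columns grow to the right and rows downward; lengths in mm; the calibration is good to about 2 mm. A picture is of the moment at which its call begins: read the wrist's pose just before it. There is no depth.
- arm.job_done(): hands the job in; it is judged then, once.
Trained networks look in the newest picture that a camera, given by its name, has taken for a name from the list of things; names that differ only in an ending like _2 or _b are one class to them, and where a whole thing is asked for, a point or a joint stands for the part that bears it (a point fixed in the world has none). Each returns a list of dicts, best first, with "p" (0 to 1); they miss things now and then, are a little off and sometimes report something else, mostly with a low value. They report only what shows in the picture. A call takes as long as a camera call. They do not tell look-alikes from the thing itself.
- arm.look_for(camera, thing): "box" ([centre column, centre row, width, height] in pixels, round what is visible of it).
- arm.spot_point(camera, thing): "centre" ([column, row] in pixels: a listed point, or the origin of a listed thing).
The state is a dict: "clock": time; "joints": joint angles; "joint_vel": joint speeds; "joint_efforts": joint torques, N m; "position": TCP position; "ee_rot": TCP orientation; "contact_force": force on the tool from outside, world axes, zero at the start; "wrist_torque": the same for the moment, N m; "gripper_width": finger opening in mm; "grasp_force": force on a finger pad.
Only numpy, scipy, OpenCV 4.12 (cv2) and the standard library are available. Lean on these libraries where they do the work, as an engineer would, in place of code of your own. Each camera call takes 0.05 s, during which the arm holds its last target. There are 200 camera calls.

## Working session

There is one attempt and no reset: what is moved stays moved. The work goes in short steps, Python scripts to look and compute and a tool call to move; the robot and the scene stay as the last step left them, time stands still between calls to the robot, and variables do not carry over. Pictures are saved under pics/ and viewed, at most 14 in all, crops included, and the job is handed in when it is done.

Besides the shell and the picture viewer there is one more tool, called after ">>>" as name(argument=value, ...) on one line, values as JSON. servo_tool: Moves the arm, as the interface text tells. Its arguments: {"type":"object","properties":{"increments":{"type":"array","items":{"type":"array","items":{"type":"number"}}}},"required":["increments"]}

```bash
mkdir -p pics; cat > h.py <<'E'
import numpy as np, cv2
from bench import arm
from scipy.spatial.transform import Rotation as R
def cam(im):
    K=np.array([[im['fx'],0,im['cx']],[0,im['fy'],im['cy']],[0,0,1]]);Rm=cv2.Rodrigues(np.array(im['rvec'],float))[0]
    return K,Rm,np.array(im['tvec'],float).ravel()
def ray(im,px,z):
    K,Rm,t=cam(im);d=Rm.T@np.linalg.inv(K)@[px[0],px[1],1];c=-Rm.T@t
    return c+d*(z-c[2])/d[2]
def proj(im,p):
    K,Rm,t=cam(im);q=K@(Rm@np.array(p,float)+t);return q[:2]/q[2]
def save(im,n): cv2.imwrite('pics/'+n+'.png',im['color'][:,:,::-1])
E
python3 - <<'E'
from h import *
np.set_printoptions(precision=1,suppress=True)
s=arm.read_state();print(s)
for c in ['top','side']:
    im=arm.get_image(c);save(im,c+'0')
    print(c,-cam(im)[1].T@cam(im)[2])
    for t in ['loupe','stamp','dropper_bottle','white_bottle','red_pad','green_pad','yellow_pad','blue_pad','spare_pad','beige_tape']:
        for d in arm.spot_point(c,t)[:4]:
            z=0
            if d['p']>.2: print(c,t,round(d['p'],2),np.array(d['centre']),ray(im,d['centre'],10 if t in('loupe','stamp','dropper_bottle','white_bottle') else 0)[:2])
E
```

```text
{'clock': 0.0, 'joints': array([-0.9,  0.4,  0. , -0. , -1.2, -0.3]), 'joint_vel': array([ 0.,  0.,  0., -0.,  0.,  0.]), 'joint_efforts': array([  0. , -39.2,  18.8,   4.2,  -0. ,  -0. ]), 'position': array([ 260.8, -567.3,  230.2]), 'ee_rot': array([-0.2,  1. ,  0. , -0. ]), 'contact_force': array([ 0. , -1.3, -0. ]), 'wrist_torque': array([ 0.,  0., -0.]), 'grasp_force': 0.0, 'gripper_width': 85.5633777699992}
top [ 320.9  -53.2 1171.8]
top loupe 0.76 [244.2 157.8] [650.5 111.6]
top stamp 0.54 [273.7 266.2] [390.7  39.5]
top stamp 0.49 [320.5 171.6] [614.4 -71.4]
top stamp 0.45 [278.2 169.1] [621.6  29.8]
top dropper_bottle 0.79 [434.2 185.9] [ 576.6 -341.3]
top dropper_bottle 0.49 [395.3 205.7] [ 529.7 -246.9]
top white_bottle 0.6 [261.4 221.7] [494.8  68.8]
top red_pad 0.55 [261.8 225.9] [486.2  68.9]
top red_pad 0.25 [241.3 158. ] [652.9 120.1]
top green_pad 0.56 [395.2 202.4] [ 539.5 -248.7]
top yellow_pad 0.74 [321.1 170.3] [620.1 -73.1]
top spare_pad 0.75 [198.5 239.4] [455.7 217.5]
top spare_pad 0.61 [391.7 206.2] [ 530.4 -240. ]
top beige_tape 0.69 [341.  227.2] [ 481.2 -118.3]
side [564.3 803.2 672.6]
side loupe 0.75 [279.6 274. ] [646.3 118.9]
side loupe 0.72 [330.9 174.1] [ 538.3 -228.5]
side stamp 0.84 [405.2 247.2] [396.1  51.3]
side stamp 0.7 [292.6 212.3] [628.1 -75. ]
side stamp 0.61 [290.2 248.1] [628.9  45.1]
side dropper_bottle 0.8 [315.5 151.9] [ 576.  -339.4]
side dropper_bottle 0.69 [327.3 170.9] [ 546.8 -243.7]
side dropper_bottle 0.24 [384.4 319.7] [460.3 237. ]
side white_bottle 0.67 [359.1 250.5] [490.1  57.7]
side red_pad 0.66 [356.2 257.8] [496.5  68.2]
side green_pad 0.66 [331.8 173.9] [ 535.6 -244.9]
side yellow_pad 0.98 [295.8 214.8] [621.6 -78.7]
side yellow_pad 0.3 [330.6 171.1] [ 538.2 -258.2]
side blue_pad 0.93 [278.3 276.4] [649.7 115. ]
side spare_pad 0.65 [381.7 317.5] [462.9 223.4]
side beige_tape 0.8 [361.3 203.1] [ 471.3 -117.2]
```

View pics/top0.png

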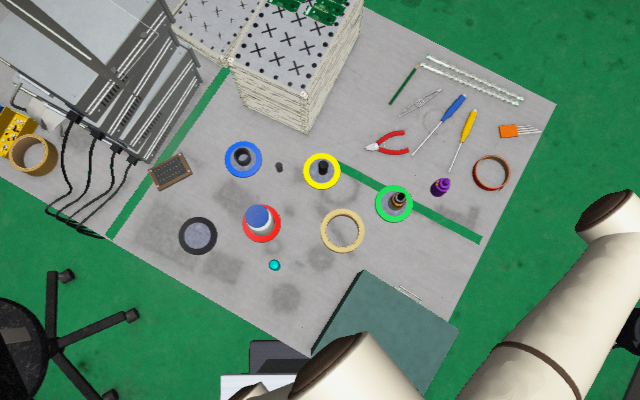

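View pics/side0.png

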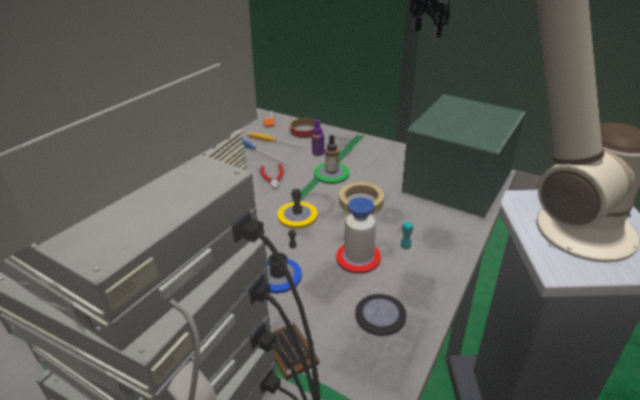

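The top view shows the loupe on blue (243,159), the stamp on yellow (322,170), the dropper on green (394,203), the white bottle on red (262,223) and spare empty (198,236). The small black stamp (279,167), turquoise stamp (274,265) and purple bottle (440,187) are look-alikes. The side view agrees. Next I measure the pads and the teal box.

```bash
cat >> h.py <<'E'
from scipy.optimize import least_squares
HUE={'red':[(0,6),(174,180)],'green':[(48,75)],'yellow':[(22,34)],'blue':[(100,120)]}
def padfit(pts):
    f=lambda c:np.hypot(pts[:,0]-c[0],pts[:,1]-c[1])-45
    return least_squares(f,pts.mean(0),loss='soft_l1',f_scale=1.)
def pad(im,col,guess,win=34):
    """guess: world xy. returns fitted xy from the outer edge of the coloured ring"""
    hsv=cv2.cvtColor(im['color'],cv2.COLOR_RGB2HSV)
    if col=='spare': m=(hsv[...,2]<60)
    else:
        m=np.zeros(hsv.shape[:2],bool)
        for a,b in HUE[col]: m|=(hsv[...,0]>=a)&(hsv[...,0]<=b)
        m&=(hsv[...,1]>140)&(hsv[...,2]>60)
    u,v=proj(im,[*guess,10]);yy,xx=np.indices(m.shape)
    m&=np.hypot(xx-u,yy-v)<win
    n,l,st,_=cv2.connectedComponentsWithStats(m.astype(np.uint8))
    k=1+np.argmax(st[1:,4]);c=cv2.findContours((l==k).astype(np.uint8),cv2.RETR_EXTERNAL,cv2.CHAIN_APPROX_NONE)[0][0]
    h=cv2.convexHull(c)[:,0];
    poly=np.vstack([np.linspace(h[i-1],h[i],6)[1:] for i in range(len(h))]) if 0 else h
    P=np.array([ray(im,q,10)[:2] for q in poly]);r=padfit(P)
    return r.x,np.median(abs(r.fun)),len(P)
def tri(ims,pxs):
    A=[];
    for im,p in zip(ims,pxs):
        K,Rm,t=cam(im);P=K@np.c_[Rm,t];A+= [p[0]*P[2]-P[0],p[1]*P[2]-P[1]]
    X=np.linalg.svd(np.array(A))[2][-1];return X[:3]/X[3]
E
python3 - <<'E'
from h import *
np.set_printoptions(precision=1,suppress=True)
t=arm.get_image('top');s=arm.get_image('side')
G={'blue':(650,115),'yellow':(620,-75),'green':(538,-246),'red':(492,68),'spare':(459,220)}
for c,g in G.items():
    for n,im,w in(('top',t,27),('side',s,35)):
        try: print(c,n,*pad(im,c,g,w))
        except Exception as e: print(c,n,e)
for a,b in (((365,271),(409,127)),((458,328),(446,97)),): print('box',tri([t,s],[a,b]))
print('stack corner bottom',ray(t,(308,130),0),'left top',ray(t,(232,68),200), 'rack',ray(t,(150,160),0))
for h in(100,150,200,250): print(h,[ray(t,p,h)[:2] for p in((365,271),(458,328),(312,352))])
w=arm.get_image('wrist');print(w['hand_eye'],w['fx'],w['cx'],w['cy'],t['fx'])
# circle centres of objects
for nm,px,z in(('loupe',(244,156),46),('cap',(260,217),136)):print(nm,ray(t,px,z))
E
```

```text
blue top [648.3 115.2] 0.863868508993626 25
blue side [652.1 119. ] 0.725920562747973 11
yellow top [616.5 -73.3] 0.16270077592028542 26
yellow side [618.  -69.3] 1.175997985572561 22
green top [ 536.5 -243. ] 1.4352498064096295 23
green side [ 535.9 -240.6] 2.037485653657434 15
red top [492.1  69.4] 0.9680015479673116 21
red side [493.8  73.5] 0.7401374795761058 19
spare top [463.6 218.8] 1.0581127313564416 24
spare side [467.3 223.3] 2.2200862369202916 24
box [ 369.5 -154.3  174.6]
box [ 252.9 -332.7  164. ]
stack corner bottom [722.2 -42.3   0. ] left top [790.4 113.  200. ] rack [650.2 341.3   0. ]
100 [array([ 373.1, -161.9]), array([ 253.4, -352.1]), array([208.3, -47.6])]
150 [array([ 370.7, -156.8]), array([ 256.6, -338.1]), array([213.5, -47.9])]
200 [array([ 368.3, -151.7]), array([ 259.7, -324.2]), array([218.8, -48.1])]
250 [array([ 365.8, -146.7]), array([ 262.9, -310.2]), array([224. , -48.4])]
[[   0.    -0.9   -0.3   81.5]
 [   1.     0.    -0.    -0.4]
 [   0.    -0.3    0.9 -142. ]
 [   0.     0.     0.     1. ]] 360.1466645425867 317.18036594235383 202.1986268016875 500.0514455064877
loupe [644.6 107.   46. ]
cap [485.9  58.6 136. ]
```

```bash
cat >> h.py <<'E'
RT=np.array([[-1,0,0],[0,1,0],[0,0,-1.]])
def inc(target,Rt=RT):
    s=arm.read_state();Rc=R.from_quat(s['ee_rot']);d=Rc.inv().apply(np.array(target,float)-s['position'])/1000
    rv=(Rc.inv()*R.from_matrix(Rt)).as_rotvec(degrees=True)
    print('t',round(s['clock'],2),'pos',s['position'].round(1),'w',round(s['gripper_width'],1),'F',round(s['grasp_force'],1),'j',s['joints'].round(2));print('inc to',target,d.round(4),rv.round(2))
E
python3 -c "
from h import *
print(R.from_quat(arm.read_state()['ee_rot']).as_matrix().round(3))
inc([600,115,230]);inc([450,-250,230])"
```

```text
[[-0.909 -0.418  0.   ]
 [-0.418  0.909 -0.   ]
 [-0.    -0.    -1.   ]]
t 1.25 pos [ 261.  -567.9  231.3] w 85.2 F 0.0 j [-0.88  0.38  0.01 -0.   -1.19 -0.26]
inc to [600, 115, 230] [-0.5932  0.4789  0.0013] [-0.    0.   24.68]
t 1.25 pos [ 261.  -567.9  231.3] w 85.2 F 0.0 j [-0.88  0.38  0.01 -0.   -1.19 -0.26]
inc to [450, -250, 230] [-0.3045  0.2099  0.0013] [-0.    0.   24.68]
```

>>> servo_tool(increments=[[0.7, -0.607, 0.439, 0.0, 0, 0, 24.7], [0.7, -0.607, 0.439, 0.0, 0, 0, 24.7], [0.7, -0.607, 0.439, 0.0, 0, 0, 24.7], [0.7, -0.607, 0.439, 0.0, 0, 0, 24.7], [0.7, -0.607, 0.439, 0.0, 0, 0, 24.7], [0.7, -0.607, 0.439, 0.0, 0, 0, 24.7], [0.7, -0.607, 0.439, 0.0, 0, 0, 24.7], [0.7, -0.607, 0.439, 0.0, 0, 0, 24.7], [0.7, -0.607, 0.439, 0.0, 0, 0, 24.7], [0.7, -0.607, 0.439, 0.0, 0, 0, 24.7], [0.7, -0.607, 0.439, 0.0, 0, 0, 24.7], [0.7, -0.607, 0.439, 0.0, 0, 0, 24.7]])

```text
clock: 2.75
position: [626.7, 80.6, 231.6]
ee_rot: [-0.0, 1.0, -0.0, 0.0]
contact_force: [2.0, -0.9, 0.2]
gripper_width: 60.1
grasp_force: 0.0
```

```bash
cat >> h.py <<'E'
def wrist():
    s=arm.read_state();w=arm.get_image('wrist');H=np.array(w['hand_eye'])
    T=np.eye(4);T[:3,:3]=R.from_quat(s['ee_rot']).as_matrix();T[:3,3]=s['position']
    C=np.linalg.inv(T@H);w['rvec']=cv2.Rodrigues(C[:3,:3])[0];w['tvec']=C[:3,3];return w
E
python3 - <<'E'
from h import *
np.set_printoptions(precision=1,suppress=True)
w=wrist();save(w,'w1');inc([648,115,100])
for t in('loupe','stamp'):
  for d in arm.spot_point('wrist',t): print(t,d['p'],d['centre'],ray(w,d['centre'],10))
for c,g in(('blue',(648,115)),('yellow',(617,-72)),('red',(492,70))):
  print(c,proj(w,[*g,10]))
  try: print(pad(w,c,g,90))
  except Exception as e: print(e)
E
```

```text
t 2.8 pos [630.4  86.4 230.4] w 59.9 F 0.0 j [ 0.4  0.4  0.   0.  -1.2 -2. ]
inc to [648, 115, 100] [-0.   0.   0.1] [0.1 0.2 0.3]
loupe 0.88 [350.9, 184.7] [647.4 115.5  10. ]
stamp 0.79 [266.5, 161.0] [622.3  28.2  10. ]
stamp 0.76 [161.6, 156.0] [617.1 -78.6  10. ]
blue [350.4 185.2]
(array([648.5, 114.2]), np.float64(0.5088665573738993), 38)
yellow [168.1 155.9]
(array([617.2, -72.7]), np.float64(0.4326290691872039), 40)
red [306.1  20.1]
(array([491.9,  68.8]), np.float64(0.20055837957325195), 30)
```

View pics/w1.png

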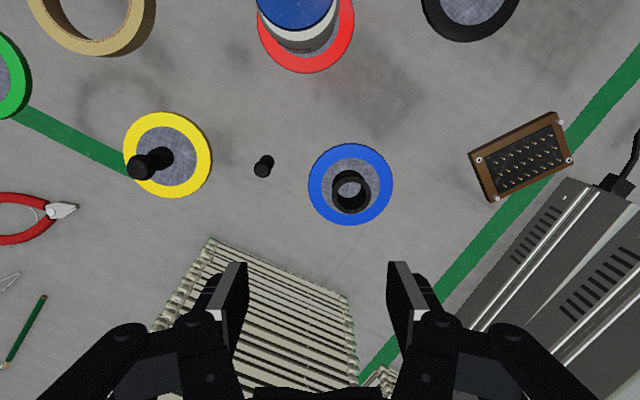

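The wrist view shows the loupe in the middle of blue (350,185), with the stamp base on yellow (161,156), the look-alike at (266,161) and red at (306,20). The pad fits agree within 1–2 mm. Grasping the loupe.

>>> servo_tool(increments=[[0.7, -0.0187, 0.03, 0.04, 0, 0, 0.3], [0.7, -0.0187, 0.03, 0.1, 0, 0, 0.3], [0.7, -0.0187, 0.03, 0.15, 0, 0, 0.3], [0.7, -0.0187, 0.03, 0.19, 0, 0, 0.3], [0.7, -0.0187, 0.03, 0.217, 0, 0, 0.3], [0.7, -0.0187, 0.03, 0.217, 0, 0, 0.3], [0.7, -0.0187, 0.03, 0.217, 0, 0, 0.3], [0.0, -0.0187, 0.03, 0.217, 0, 0, 0.3], [0.0, -0.0187, 0.03, 0.217, 0, 0, 0.3], [0.0, -0.0187, 0.03, 0.217, 0, 0, 0.3], [0.0, -0.0187, 0.03, 0.217, 0, 0, 0.3], [0.0, -0.0187, 0.03, 0.217, 0, 0, 0.3]])

```text
clock: 4.4
position: [646.0, 109.1, 16.6]
ee_rot: [0.002, 1.0, 0.0, 0.002]
contact_force: [-0.4, -0.3, 6.4]
gripper_width: 35.7
grasp_force: 60.2
```

```bash
python3 -c "
from h import *
inc([648,115,14]);w=wrist();save(w,'w2')
for c,g in(('spare',(464,219)),('red',(492,69))):
  try: print(pad(w,c,g,90))
  except Exception as e: print(e)
"
```

```text
t 4.4 pos [646.  109.1  16.6] w 35.7 F 60.2 j [ 0.41  0.64 -0.15  0.   -0.78 -1.99]
inc to [648, 115, 14] [-0.002   0.0059  0.0026] [ 0.05  0.21 -0.27]
attempt to get argmax of an empty sequence
attempt to get argmax of an empty sequence
```

>>> servo_tool(increments=[[0, 0, 0, -0.03, 0, 0, 0], [0, 0, 0, -0.08, 0, 0, 0], [0, 0.03, 0.018, -0.1, 0, 0, 0], [0, 0.08, 0.048, -0.1, 0, 0, 0], [0, 0.13, 0.077, -0.1, 0, 0, 0], [0, 0.165, 0.098, -0.1, 0, 0, 0], [0, 0.1835, 0.109, -0.1, 0, 0, 0], [0, 0.1835, 0.109, -0.1, 0, 0, 0], [0, 0.1835, 0.109, -0.08, 0, 0, 0], [0, 0.1835, 0.109, -0.05, 0, 0, 0], [0, 0.1835, 0.109, -0.03, 0, 0, 0], [0, 0.1835, 0.109, -0.03, 0, 0, 0]])

```text
clock: 5.95
position: [461.6, 217.5, 43.0]
ee_rot: [0.003, 1.0, -0.001, -0.001]
contact_force: [0.4, -0.5, 0.7]
gripper_width: 35.7
grasp_force: 59.9
```

```bash
python3 -c "
from h import *
inc([462.5,218.2,17.5]);w=wrist();save(w,'w2')
print(pad(w,'spare',(464,218),110),proj(w,[464,218,10]))
"
```

```text
t 5.95 pos [461.6 217.5  43. ] w 35.7 F 59.9 j [ 0.76  0.42 -0.5  -0.   -0.65 -2.34]
inc to [462.5, 218.2, 17.5] [-0.001   0.0007  0.0255] [-0.14 -0.15 -0.38]
(array([467.46977662, 218.20968098]), np.float64(4.329782494199748), 51) [319.24064154 247.41034561]
```

View pics/w2.png

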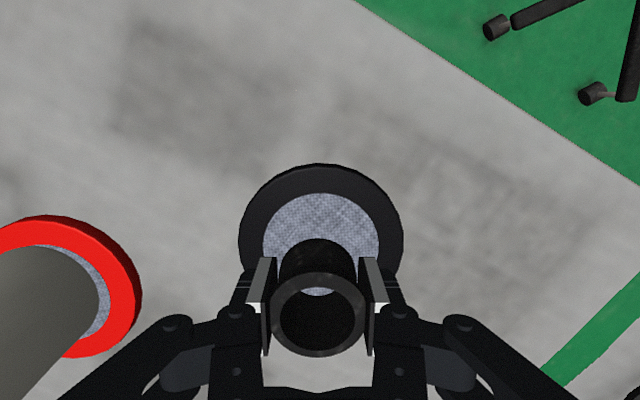

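The loupe hangs upright in the fingers just over spare (ring centre about 320,245). Lowering, releasing and rising.

>>> servo_tool(increments=[[0, -0.001, 0, 0.012, 0, 0, 0], [0, -0.001, 0, 0.021, 0, 0, 0], [0, -0.001, 0, 0.0255, 0, 0, 0], [0, -0.001, 0, 0.0255, 0, 0, 0], [0.7, -0.001, 0, 0.0255, 0, 0, 0], [0.7, -0.001, 0, 0.0255, 0, 0, 0], [0.7, -0.001, 0, 0.0255, 0, 0, 0], [0.7, -0.001, 0, -0.01, 0, 0, 0], [0.8, -0.001, 0, -0.07, 0, 0, 0], [0.9, -0.001, 0, -0.13, 0, 0, 0], [0.9, -0.001, 0, -0.18, 0, 0, 0], [0.9, -0.02, -0.04, -0.2, 0, 0, 0]])

```text
clock: 7.5
position: [482.5, 180.3, 248.4]
ee_rot: [0.001, 1.0, 0.002, 0.003]
contact_force: [0.7, 0.0, -1.1]
gripper_width: 76.9
grasp_force: 0.0
```

>>> servo_tool(increments=[[0.9, 0.0, -0.04, -0.02, 0, 0, 0], [0.9, 0.0, -0.09, -0.02, 0, 0, 0], [0.9, 0.0, -0.11, -0.02, 0, 0, 0], [0.9, 0.0, -0.11, -0.02, 0, 0, 0], [0.9, 0.0, -0.11, -0.02, 0, 0, 0]])

```text
clock: 8.12
position: [480.9, 68.9, 264.3]
ee_rot: [0.003, 1.0, 0.0, 0.0]
contact_force: [0.6, 0.1, -1.3]
gripper_width: 76.7
grasp_force: 0.0
```

```bash
python3 -c "
from h import *
inc([492,69,110]);w=wrist();save(w,'w3')
for n in('white_bottle','loupe'):
  for d in arm.spot_point('wrist',n): print(n,d['p'],d['centre'],ray(w,d['centre'],10))
print(pad(w,'spare',(464,218),90),pad(w,'red',(492,69),110))
print('cap',proj(w,[492,69,136]))
hsv=cv2.cvtColor(w['color'],cv2.COLOR_RGB2HSV);m=((hsv[...,0]>100)&(hsv[...,0]<125)&(hsv[...,1]>120)).astype(np.uint8)
n,l,st,c=cv2.connectedComponentsWithStats(m)
for i in range(1,n):
  if st[i,4]>500:print(st[i],c[i],ray(w,c[i],136))
"
```

```text
t 8.12 pos [480.9  68.9 264.3] w 76.7 F 0.0 j [ 0.48  0.12 -0.27 -0.   -1.18 -2.05]
inc to [492, 69, 110] [-1.100e-02  1.000e-04  1.543e-01] [ 0.01  0.01 -0.31]
white_bottle 0.84 [312.6, 166.1] [489.01887036  63.35876152  10.        ]
loupe 0.75 [453.0, 144.3] [465.30691837 218.15834405  10.        ]
(array([463.88931749, 217.05203801]), np.float64(0.3715007769674017), 39) (array([492.66739814,  68.73706503]), np.float64(0.32025146869362686), 29)
cap [317.91465756 204.89353787]
[ 284  170   61   59 2775] [314.36108108 199.15495495] [487.20247472  66.21716154 136.        ]
[ 320  256   70   64 1934] [353.9089969  285.79162358] [565.45444111  99.55264554 136.        ]
```

View pics/w3.png

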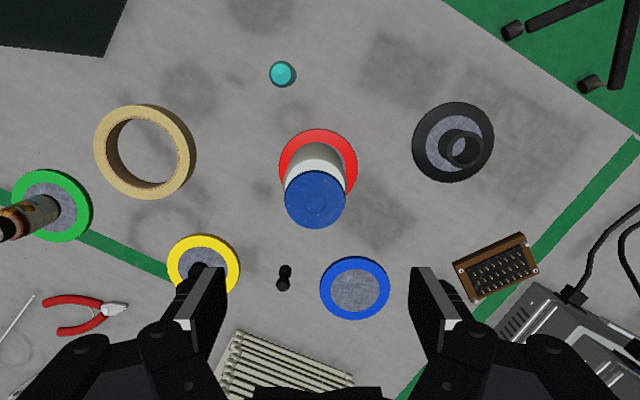

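The loupe stands inside spare's inlay (about 455,145). The bottle's cap is at (314,199), which gives (487,66) in world. Grasping the cap.

>>> servo_tool(increments=[[0.9, -0.0066, -0.003, 0.04, 0, 0, 0], [0.9, -0.0066, -0.003, 0.09, 0, 0, 0], [0.9, -0.0066, -0.003, 0.13, 0, 0, 0], [0.9, -0.0066, -0.003, 0.154, 0, 0, 0], [0.9, -0.0066, -0.003, 0.154, 0, 0, 0], [0.9, -0.0066, -0.003, 0.154, 0, 0, 0], [0, -0.0066, -0.003, 0.154, 0, 0, 0], [0, -0.0066, -0.003, 0.154, 0, 0, 0], [0, -0.0066, -0.003, 0.154, 0, 0, 0], [0, -0.0066, -0.003, 0.154, 0, 0, 0], [0, -0.0066, -0.003, 0.154, 0, 0, 0]])

```text
clock: 9.65
position: [488.6, 65.9, 112.1]
ee_rot: [0.002, 1.0, 0.0, 0.002]
contact_force: [-1.7, 1.3, 5.0]
gripper_width: 43.7
grasp_force: 60.1
```

```bash
python3 -c "
from h import *
inc([487.5,66,110]);inc([648.5,114.5,160])"
```

```text
t 9.65 pos [488.6  65.9 112.1] w 43.7 F 60.1 j [ 0.46  0.29 -0.48  0.   -0.8  -2.04]
inc to [487.5, 66, 110] [0.0011 0.0001 0.0021] [ 0.06  0.19 -0.28]
t 9.65 pos [488.6  65.9 112.1] w 43.7 F 60.1 j [ 0.46  0.29 -0.48  0.   -0.8  -2.04]
inc to [648.5, 114.5, 160] [-0.1598  0.0494 -0.0473] [ 0.06  0.19 -0.28]
```

>>> servo_tool(increments=[[0, 0, 0, -0.02, 0, 0, 0], [0, 0, 0, -0.05, 0, 0, 0], [0, -0.02, 0.006, -0.07, 0, 0, 0], [0, -0.06, 0.018, -0.07, 0, 0, 0], [0, -0.1, 0.03, -0.07, 0, 0, 0], [0, -0.135, 0.041, -0.07, 0, 0, 0], [0, -0.155, 0.047, -0.07, 0, 0, 0], [0, -0.1605, 0.0487, -0.065, 0, 0, 0], [0, -0.1605, 0.0487, -0.045, 0, 0, 0], [0, -0.1605, 0.0487, -0.025, 0, 0, 0], [0, -0.1605, 0.0487, -0.02, 0, 0, 0], [0, -0.1605, 0.0487, -0.02, 0, 0, 0]])

```text
clock: 11.15
position: [647.9, 113.2, 130.5]
ee_rot: [0.003, 1.0, -0.0, -0.0]
contact_force: [-0.1, -0.5, -0.9]
gripper_width: 43.7
grasp_force: 61.2
```

```bash
python3 -c "
from h import *
inc([649.3,114.5,113]);w=wrist();t=arm.get_image('side')
a=w['color'];a=cv2.resize(a,(400,250));b=cv2.resize(t['color'][180:330,220:420],(400,300));cv2.imwrite('pics/c4.png',np.vstack([a,b])[:,:,::-1])"
```

```text
t 11.15 pos [647.9 113.2 130.5] w 43.7 F 61.2 j [ 0.42  0.52 -0.04  0.   -1.01 -1.99]
inc to [649.3, 114.5, 113] [-0.0014  0.0013  0.0175] [-0.02 -0.02 -0.31]
```

View pics/c4.png

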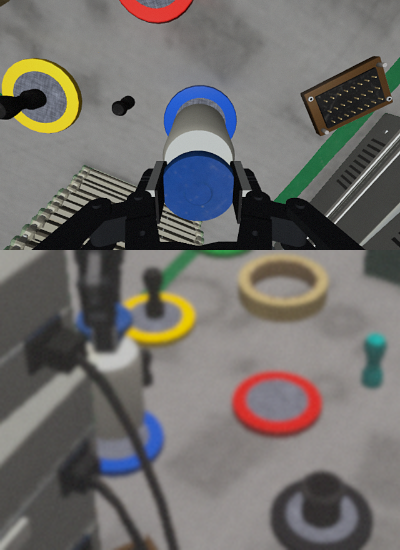

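The bottle hangs upright over blue, with spare holding the loupe and red free. Lowering, releasing, then heading back to the loupe.

>>> servo_tool(increments=[[0, -0.0014, 0.0013, 0.01, 0, 0, 0], [0, -0.0014, 0.0013, 0.016, 0, 0, 0], [0, -0.0014, 0.0013, 0.018, 0, 0, 0], [0, -0.0014, 0.0013, 0.018, 0, 0, 0], [0.8, -0.0014, 0.0013, 0.018, 0, 0, 0], [0.8, -0.0014, 0.0013, 0.018, 0, 0, 0], [0.8, -0.0014, 0.0013, 0.018, 0, 0, 0], [0.9, -0.0014, 0.0013, -0.01, 0, 0, 0], [0.9, -0.0014, 0.0013, -0.05, 0, 0, 0], [0.9, 0.01, 0.005, -0.09, 0, 0, 0], [0.8, 0.05, 0.03, -0.1, 0, 0, 0], [0.7, 0.1, 0.055, -0.1, 0, 0, 0]])

```text
clock: 12.75
position: [548.6, 169.6, 231.5]
ee_rot: [0.003, 1.0, 0.001, 0.001]
contact_force: [-0.4, 0.9, -0.2]
gripper_width: 59.8
grasp_force: 0.0
```

>>> servo_tool(increments=[[0.7, 0.045, 0.025, 0.03, 0, 0, 0], [0.7, 0.083, 0.05, 0.05, 0, 0, 0], [0.7, 0.083, 0.05, 0.05, 0, 0, 0], [0.7, 0.083, 0.05, 0.05, 0, 0, 0]])

```text
clock: 13.25
position: [466.5, 219.8, 181.1]
ee_rot: [0.002, 1.0, 0.0, 0.001]
contact_force: [1.1, 0.1, 0.0]
gripper_width: 60.0
grasp_force: 0.0
```

```bash
python3 -c "
from h import *
inc([464,218,17]);w=wrist();save(w,'w5')
for n in('white_bottle','loupe'):
  for d in arm.spot_point('wrist',n): print(n,d['p'],d['centre'],ray(w,d['centre'],10))
t=arm.get_image('top');save(t,'t5')
for n in('white_bottle','loupe'):
  for d in arm.spot_point('top',n): print(n,d['p'],d['centre'],ray(t,d['centre'],10))
"
```

```text
t 13.25 pos [466.5 219.8 181.1] w 60.0 F 0.0 j [ 0.76  0.24 -0.33  0.   -0.99 -2.33]
inc to [464, 218, 17] [ 0.0028 -0.0019  0.1641] [ 0.04  0.09 -0.27]
loupe 0.89 [317.0, 177.5] [466.53029597 219.27576235  10.        ]
white_bottle 0.92 [241.6, 159.4] [646.56234402 117.79540216  10.        ]
loupe 0.58 [199.9, 234.5] [466.03721186 212.32515458  10.        ]
```

>>> servo_tool(increments=[[0.7, 0.001, -0.0013, 0.05, 0, 0, 0], [0.7, 0.001, -0.0013, 0.1, 0, 0, 0], [0.7, 0.001, -0.0013, 0.14, 0, 0, 0], [0.7, 0.001, -0.0013, 0.164, 0, 0, 0], [0.7, 0.001, -0.0013, 0.164, 0, 0, 0], [0.7, 0.001, -0.0013, 0.164, 0, 0, 0], [0, 0.001, -0.0013, 0.164, 0, 0, 0], [0, 0.001, -0.0013, 0.164, 0, 0, 0], [0, 0.001, -0.0013, 0.164, 0, 0, 0], [0, 0.001, -0.0013, 0.164, 0, 0, 0], [0, 0.001, -0.0013, 0.164, 0, 0, 0]])

```text
clock: 14.92
position: [465.7, 218.7, 18.0]
ee_rot: [0.002, 1.0, 0.001, 0.001]
contact_force: [-0.5, -1.2, 6.7]
gripper_width: 35.5
grasp_force: 59.7
```

```bash
python3 -c "
from h import *
inc([492,69,40])"
```

```text
t 14.93 pos [465.7 218.7  18. ] w 35.5 F 59.7 j [ 0.76  0.46 -0.52  0.   -0.59 -2.33]
inc to [492, 69, 40] [-0.0271 -0.1496 -0.0222] [ 0.1   0.14 -0.28]
```

>>> servo_tool(increments=[[0, 0, 0, -0.03, 0, 0, 0], [0, -0.003, -0.015, -0.06, 0, 0, 0], [0, -0.01, -0.055, -0.06, 0, 0, 0], [0, -0.018, -0.1, -0.06, 0, 0, 0], [0, -0.024, -0.135, -0.06, 0, 0, 0], [0, -0.0265, -0.15, -0.06, 0, 0, 0], [0, -0.0265, -0.15, -0.06, 0, 0, 0], [0, -0.0265, -0.15, -0.05, 0, 0, 0], [0, -0.0265, -0.15, -0.03, 0, 0, 0], [0, -0.0265, -0.15, -0.015, 0, 0, 0], [0, -0.0265, -0.15, -0.015, 0, 0, 0], [0, -0.0265, -0.15, -0.015, 0, 0, 0]])

```text
clock: 16.42
position: [490.8, 68.6, 31.4]
ee_rot: [0.002, 1.0, -0.0, 0.0]
contact_force: [0.5, -0.2, -0.4]
gripper_width: 35.5
grasp_force: 59.9
```

```bash
python3 -c "
from h import *
inc([491.5,69,18.5]);"
```

```text
t 16.43 pos [490.8  68.6  31.4] w 35.5 F 59.9 j [ 0.47  0.42 -0.55  0.   -0.6  -2.04]
inc to [491.5, 69, 18.5] [-0.0007  0.0004  0.0129] [-0.    0.02 -0.24]
```

>>> servo_tool(increments=[[0, -0.0007, 0.0004, 0.008, 0, 0, 0], [0, -0.0007, 0.0004, 0.0132, 0, 0, 0], [0, -0.0007, 0.0004, 0.0132, 0, 0, 0], [0, -0.0007, 0.0004, 0.0132, 0, 0, 0], [0.7, -0.0007, 0.0004, 0.0132, 0, 0, 0], [0.7, -0.0007, 0.0004, 0.0132, 0, 0, 0], [0.7, -0.0007, 0.0004, 0.0132, 0, 0, 0], [0.7, -0.0007, 0.0004, -0.02, 0, 0, 0], [0.7, -0.0007, 0.0004, -0.07, 0, 0, 0], [0.7, -0.01, -0.01, -0.13, 0, 0, 0], [0.6, -0.04, -0.04, -0.16, 0, 0, 0], [0.6, -0.07, -0.08, -0.18, 0, 0, 0]])

```text
clock: 17.92
position: [561.3, -12.7, 214.0]
ee_rot: [0.002, 1.0, 0.001, 0.002]
contact_force: [-0.0, 0.3, -0.5]
gripper_width: 51.2
grasp_force: 0.0
```

>>> servo_tool(increments=[[0.6, -0.025, -0.04, -0.01, 0, 0, 0], [0.6, -0.04, -0.065, -0.01, 0, 0, 0], [0.6, -0.04, -0.065, -0.01, 0, 0, 0], [0.6, -0.04, -0.065, -0.01, 0, 0, 0]])

```text
clock: 18.42
position: [599.1, -77.4, 220.9]
ee_rot: [0.003, 1.0, 0.0, -0.001]
contact_force: [-0.7, 0.3, 0.8]
gripper_width: 51.2
grasp_force: 0.0
```

```bash
python3 -c "
from h import *
inc([617,-75,56]);w=wrist();save(w,'w6')
for n in('stamp','loupe','dropper_bottle','white_bottle'):
  for d in arm.spot_point('wrist',n): print(n,round(d['p'],2),d['centre'],ray(w,d['centre'],10))
for c,g in(('yellow',(617,-73)),('green',(536,-243)),('blue',(648.5,114.5)),('red',(492,69))): print(c,pad(w,c,g,90))
"
```

```text
t 18.43 pos [599.1 -77.4 220.9] w 51.2 F 0.0 j [ 0.14  0.36 -0.06 -0.   -1.15 -1.72]
inc to [617, -75, 56] [-0.018   0.0025  0.1648] [ 0.01 -0.06 -0.32]
stamp 0.82 [416.2, 192.2] [624.9370953   23.31775401  10.        ]
stamp 0.67 [319.8, 185.0] [616.76873806 -75.29652709  10.        ]
loupe 0.82 [477.4, 50.3] [490.96904476  67.83593766  10.        ]
dropper_bottle 0.91 [143.1, 102.2] [ 534.70832214 -242.06148989   10.        ]
dropper_bottle 0.59 [47.1, 141.5] [ 571.24556216 -341.70139938   10.        ]
white_bottle 0.56 [497.1, 215.4] [650.72510232 109.97217008  10.        ]
white_bottle 0.56 [318.2, 188.0] [619.93124809 -76.9363592   10.        ]
yellow (array([616.99033169, -74.28597998]), np.float64(0.4451906414097593), 41)
green (array([ 537.3818912 , -241.44399162]), np.float64(0.8091141569600531), 28)
blue (array([647.30118461, 112.28508213]), np.float64(0.7091328697624846), 29)
red (array([492.45528078,  67.73862346]), np.float64(0.4805614317605418), 45)
```

View pics/w6.png

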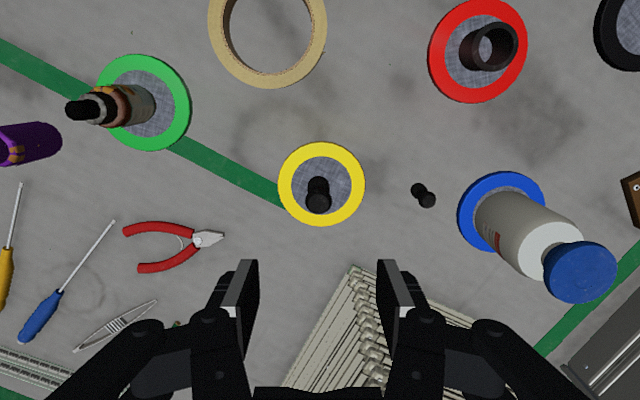

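Loupe is centred on red (475,48) and the white bottle on blue. The stamp on yellow is at (318,190), the look-alike at (423,194). Grasping the stamp's head.

>>> servo_tool(increments=[[0.6, -0.0176, 0.002, 0.04, 0, 0, 0], [0.6, -0.0176, 0.002, 0.1, 0, 0, 0], [0.6, -0.0176, 0.002, 0.15, 0, 0, 0], [0.6, -0.0176, 0.002, 0.181, 0, 0, 0], [0.6, -0.0176, 0.002, 0.181, 0, 0, 0], [0.6, -0.0176, 0.002, 0.181, 0, 0, 0], [0, -0.0176, 0.002, 0.181, 0, 0, 0], [0, -0.0176, 0.002, 0.181, 0, 0, 0], [0, -0.0176, 0.002, 0.181, 0, 0, 0], [0, -0.0176, 0.002, 0.181, 0, 0, 0], [0, -0.0176, 0.002, 0.181, 0, 0, 0]])

```text
clock: 20.05
position: [618.7, -75.6, 42.3]
ee_rot: [0.002, 1.0, 0.0, 0.002]
contact_force: [-0.9, 2.1, 6.4]
gripper_width: 19.5
grasp_force: 58.4
```

```bash
python3 -c "
from h import *
inc([464,217.5,70])"
```

```text
t 20.05 pos [618.7 -75.6  42.3] w 19.5 F 58.4 j [ 0.14  0.57 -0.22  0.   -0.78 -1.71]
inc to [464, 217.5, 70] [ 0.156   0.2924 -0.0283] [ 0.    0.21 -0.28]
```

>>> servo_tool(increments=[[0, 0, 0, -0.03, 0, 0, 0], [0, 0, 0, -0.08, 0, 0, 0], [0, 0.01, 0.019, -0.11, 0, 0, 0], [0, 0.032, 0.061, -0.11, 0, 0, 0], [0, 0.056, 0.107, -0.11, 0, 0, 0], [0, 0.08, 0.153, -0.11, 0, 0, 0], [0, 0.104, 0.199, -0.11, 0, 0, 0], [0, 0.128, 0.245, -0.11, 0, 0, 0], [0, 0.146, 0.28, -0.11, 0, 0, 0], [0, 0.1532, 0.293, -0.1, 0, 0, 0], [0, 0.1532, 0.293, -0.07, 0, 0, 0], [0, 0.1532, 0.293, -0.04, 0, 0, 0]])

```text
clock: 21.55
position: [465.6, 217.7, 79.3]
ee_rot: [0.003, 1.0, 0.0, -0.0]
contact_force: [-0.0, 0.1, -1.3]
gripper_width: 19.5
grasp_force: 58.9
```

>>> servo_tool(increments=[[0, 0, 0, 0.01, 0, 0, 0], [0, 0, 0, 0.02, 0, 0, 0], [0, 0, 0, 0.02, 0, 0, 0]])

```text
clock: 21.92
position: [465.9, 217.8, 60.2]
ee_rot: [0.003, 1.0, -0.0, -0.0]
contact_force: [0.0, -0.3, 0.9]
gripper_width: 19.9
grasp_force: 58.8
```

```bash
python3 -c "
from h import *
inc([464.5,217.5,43]);w=wrist();save(w,'w7')"
```

```text
t 21.93 pos [465.9 217.8  60.2] w 19.9 F 58.8 j [ 0.75  0.4  -0.48  0.   -0.7  -2.33]
inc to [464.5, 217.5, 43] [ 0.0014 -0.0003  0.0172] [-0.02 -0.02 -0.35]
```

View pics/w7.png

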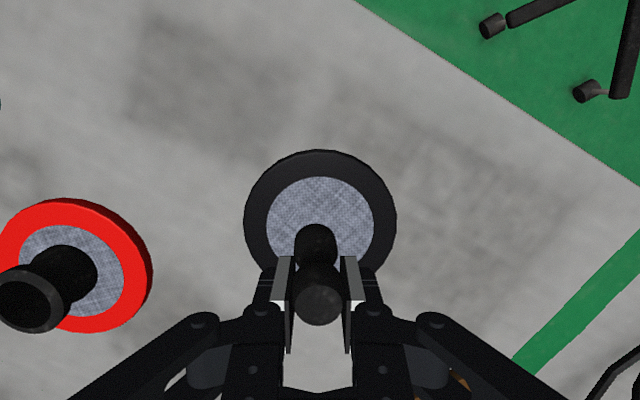

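The stamp hangs upright over spare's inlay (320,235). Lowering, releasing, then over to the dropper.

>>> servo_tool(increments=[[0, 0.0014, 0, 0.01, 0, 0, 0], [0, 0.0014, 0, 0.0173, 0, 0, 0], [0, 0.0014, 0, 0.0173, 0, 0, 0], [0, 0.0014, 0, 0.0173, 0, 0, 0], [0.5, 0.0014, 0, 0.0173, 0, 0, 0], [0.5, 0.0014, 0, 0.0173, 0, 0, 0], [0.6, 0.0014, 0, 0.0173, 0, 0, 0], [0.6, 0.0014, 0, -0.02, 0, 0, 0], [0.6, 0, 0, -0.07, 0, 0, 0], [0.6, -0.005, -0.02, -0.12, 0, 0, 0], [0.6, -0.012, -0.07, -0.15, 0, 0, 0], [0.6, -0.02, -0.13, -0.16, 0, 0, 0]])

```text
clock: 23.48
position: [486.1, 87.6, 223.0]
ee_rot: [0.002, 1.0, 0.001, 0.002]
contact_force: [1.3, 0.9, -0.0]
gripper_width: 50.9
grasp_force: 0.0
```

>>> servo_tool(increments=[[0.6, -0.006, -0.06, -0.01, 0, 0, 0], [0.6, -0.013, -0.12, -0.02, 0, 0, 0], [0.6, -0.02, -0.18, -0.02, 0, 0, 0], [0.6, -0.027, -0.24, -0.02, 0, 0, 0], [0.6, -0.035, -0.3, -0.02, 0, 0, 0], [0.6, -0.04, -0.332, -0.02, 0, 0, 0], [0.6, -0.04, -0.332, -0.02, 0, 0, 0], [0.6, -0.04, -0.332, -0.02, 0, 0, 0], [0.6, -0.04, -0.332, -0.02, 0, 0, 0]])

```text
clock: 24.6
position: [523.2, -243.2, 240.5]
ee_rot: [0.002, 1.0, 0.0, 0.0]
contact_force: [-1.3, -0.6, -0.0]
gripper_width: 51.6
grasp_force: 0.0
```

```bash
python3 -c "
from h import *
inc([535,-242,26]);w=wrist();save(w,'w8')
for n in('stamp','dropper_bottle'):
  for d in arm.spot_point('wrist',n): print(n,round(d['p'],2),d['centre'],ray(w,d['centre'],10))
for c,g in(('yellow',(617,-73)),('green',(536,-243))): print(c,pad(w,c,g,90))
print(proj(w,[535,-242,65]))
"
```

```text
t 24.6 pos [ 523.2 -243.2  240.5] w 51.6 F 0.0 j [-0.15  0.3  -0.1  -0.   -1.17 -1.42]
inc to [535, -242, 26] [-0.0118  0.0013  0.2145] [ 0.01  0.01 -0.23]
stamp 0.86 [546.9, 249.5] [623.91161826  17.94575648  10.        ]
stamp 0.79 [610.5, 24.4] [391.58714084  31.4542743   10.        ]
dropper_bottle 0.98 [221.6, 199.3] [ 562.35722601 -347.74310437   10.        ]
yellow (array([615.98832613, -75.75761576]), np.float64(0.7333746395989635), 41)
green (array([ 537.11826247, -243.57176119]), np.float64(2.0582036202227947), 26)
[319.09336613 189.04001363]
```

View pics/w8.png

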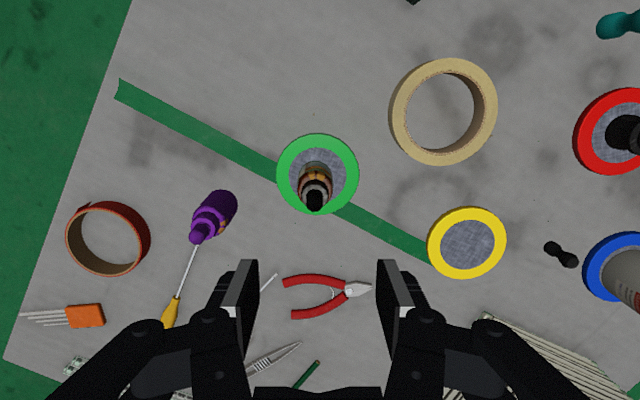

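The dropper stands upright on green with its tip at about (315,205), so it is near (535,-244). Yellow is empty. The purple look-alike at (212,215) is clear of the fingers. I grasp at TCP z ≈ 43 so the tall top clears the gripper body.

>>> servo_tool(increments=[[0.6, -0.0118, -0.001, 0.04, 0, 0, 0], [0.6, -0.0118, -0.001, 0.09, 0, 0, 0], [0.6, -0.0118, -0.001, 0.14, 0, 0, 0], [0.6, -0.0118, -0.001, 0.175, 0, 0, 0], [0.6, -0.0118, -0.001, 0.19, 0, 0, 0], [0.6, -0.0118, -0.001, 0.1965, 0, 0, 0], [0.6, -0.0118, -0.001, 0.1965, 0, 0, 0], [0, -0.0118, -0.001, 0.1965, 0, 0, 0], [0, -0.0118, -0.001, 0.1965, 0, 0, 0], [0, -0.0118, -0.001, 0.1965, 0, 0, 0], [0, -0.0118, -0.001, 0.1965, 0, 0, 0], [0, -0.0118, -0.001, 0.1965, 0, 0, 0]])

```text
clock: 26.25
position: [536.2, -245.7, 45.6]
ee_rot: [0.003, 1.0, -0.001, 0.002]
contact_force: [-0.6, -0.7, 6.5]
gripper_width: 30.5
grasp_force: 59.4
```

```bash
python3 -c "
from h import *
inc([617,-74,60])"
```

```text
t 26.25 pos [ 536.2 -245.7   45.6] w 30.5 F 59.4 j [-0.16  0.52 -0.3   0.   -0.75 -1.42]
inc to [617, -74, 60] [-0.08    0.1721 -0.0143] [-0.06  0.19 -0.29]
```

>>> servo_tool(increments=[[0, 0, 0, -0.02, 0, 0, 0], [0, 0, 0, -0.05, 0, 0, 0], [0, -0.008, 0.017, -0.06, 0, 0, 0], [0, -0.025, 0.053, -0.06, 0, 0, 0], [0, -0.044, 0.093, -0.06, 0, 0, 0], [0, -0.063, 0.132, -0.06, 0, 0, 0], [0, -0.076, 0.16, -0.06, 0, 0, 0], [0, -0.0815, 0.1715, -0.06, 0, 0, 0], [0, -0.0815, 0.1715, -0.05, 0, 0, 0], [0, -0.0815, 0.1715, -0.03, 0, 0, 0], [0, -0.0815, 0.1715, -0.015, 0, 0, 0], [0, -0.0815, 0.1715, -0.015, 0, 0, 0]])

```text
clock: 27.75
position: [615.8, -75.2, 56.9]
ee_rot: [0.003, 1.0, -0.0, -0.002]
contact_force: [0.0, -0.0, -1.4]
gripper_width: 30.6
grasp_force: 59.6
```

```bash
python3 -c "
from h import *
inc([618,-74,46]);w=wrist();save(w,'w9');s=arm.get_image('side');print(pad(w,'yellow',(617,-74),130))
a=cv2.resize(w['color'],(400,250));b=cv2.resize(s['color'][150:300,220:420],(400,300));cv2.imwrite('pics/c9.png',np.vstack([a,b])[:,:,::-1])"
```

```text
t 27.75 pos [615.8 -75.2  56.9] w 30.6 F 59.6 j [ 0.14  0.55 -0.21 -0.   -0.82 -1.72]
inc to [618, -74, 46] [-0.0022  0.0012  0.0109] [-0.02 -0.24 -0.4 ]
(array([616.50179653, -74.57256821]), np.float64(0.6194855460757012), 39)
```

View pics/c9.png

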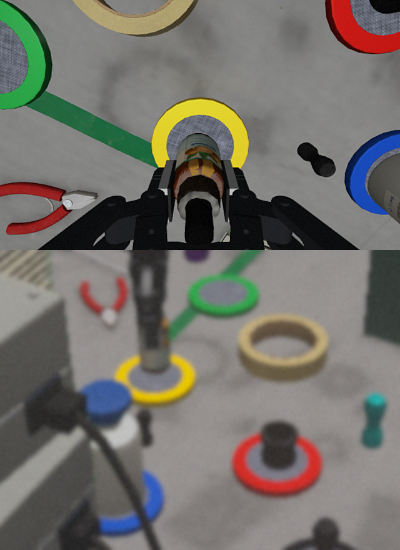

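The dropper hangs upright over yellow in both views. Lowering, releasing, then back to the stamp on spare.

>>> servo_tool(increments=[[0, -0.0012, 0.0007, 0.007, 0, 0, 0], [0, -0.0012, 0.0007, 0.0118, 0, 0, 0], [0, -0.0012, 0.0007, 0.0118, 0, 0, 0], [0, -0.0012, 0.0007, 0.0118, 0, 0, 0], [0.6, -0.0012, 0.0007, 0.0118, 0, 0, 0], [0.6, -0.0012, 0.0007, 0.0118, 0, 0, 0], [0.6, -0.0012, 0.0007, 0.0118, 0, 0, 0], [0.6, -0.0012, 0.0007, -0.02, 0, 0, 0], [0.6, -0.0012, 0.0007, -0.07, 0, 0, 0], [0.6, 0.0, 0.0007, -0.12, 0, 0, 0], [0.6, 0.015, 0.02, -0.16, 0, 0, 0], [0.6, 0.04, 0.07, -0.17, 0, 0, 0]])

```text
clock: 29.35
position: [579.3, -4.4, 232.2]
ee_rot: [0.004, 1.0, 0.0, 0.003]
contact_force: [-0.2, 1.1, -0.2]
gripper_width: 51.2
grasp_force: 0.0
```

>>> servo_tool(increments=[[0.6, 0.028, 0.053, 0, 0, 0, 0], [0.6, 0.056, 0.106, 0, 0, 0, 0], [0.6, 0.084, 0.16, 0, 0, 0, 0], [0.6, 0.112, 0.213, 0, 0, 0, 0], [0.6, 0.112, 0.221, 0.02, 0, 0, 0], [0.6, 0.112, 0.221, 0.05, 0, 0, 0], [0.6, 0.112, 0.221, 0.05, 0, 0, 0], [0.6, 0.112, 0.221, 0.05, 0, 0, 0]])

```text
clock: 30.35
position: [467.8, 217.7, 179.9]
ee_rot: [0.003, 1.0, 0.0, 0.001]
contact_force: [0.6, 0.5, 0.7]
gripper_width: 50.9
grasp_force: 0.0
```

```bash
python3 -c "
from h import *
inc([465,217.5,40]);w=wrist();save(w,'w10')
for d in arm.spot_point('wrist','stamp'): print(round(d['p'],2),d['centre'],ray(w,d['centre'],10))
print(pad(w,'spare',(464,217.5),100))"
```

```text
t 30.35 pos [467.8 217.7 179.9] w 50.9 F 0.0 j [ 0.75  0.25 -0.33  0.   -0.99 -2.33]
inc to [465, 217.5, 40] [ 0.003  -0.0003  0.1399] [ 0.04  0.09 -0.32]
0.95 [106.9, 90.1] [392.09835242  43.97908029  10.        ]
0.64 [315.8, 170.1] [460.69348745 216.15015863  10.        ]
0.48 [138.7, 320.2] [617.26195519  33.66927979  10.        ]
(array([463.90058818, 218.78158937]), np.float64(0.7978024584243073), 45)
```

>>> servo_tool(increments=[[0.6, 0.0053, -0.0005, 0.04, 0, 0, 0], [0.6, 0.0053, -0.0005, 0.09, 0, 0, 0], [0.6, 0.0053, -0.0005, 0.125, 0, 0, 0], [0.6, 0.0053, -0.0005, 0.1395, 0, 0, 0], [0.6, 0.0053, -0.0005, 0.1395, 0, 0, 0], [0.6, 0.0053, -0.0005, 0.1395, 0, 0, 0], [0, 0.0053, -0.0005, 0.1395, 0, 0, 0], [0, 0.0053, -0.0005, 0.1395, 0, 0, 0], [0, 0.0053, -0.0005, 0.1395, 0, 0, 0], [0, 0.0053, -0.0005, 0.1395, 0, 0, 0], [0, 0.0053, -0.0005, 0.1395, 0, 0, 0]])

```text
clock: 31.82
position: [462.6, 217.7, 40.5]
ee_rot: [0.002, 1.0, 0.001, 0.001]
contact_force: [-0.3, -0.4, 5.8]
gripper_width: 19.5
grasp_force: 58.4
```

```bash
python3 -c "
from h import *
inc([537,-242.5,60])"
```

```text
t 31.82 pos [462.6 217.7  40.5] w 19.5 F 58.4 j [ 0.76  0.42 -0.5   0.   -0.64 -2.33]
inc to [537, -242.5, 60] [-0.0767 -0.4598 -0.0199] [ 0.08  0.13 -0.28]
```

>>> servo_tool(increments=[[0, 0, 0, -0.03, 0, 0, 0], [0, 0, 0, -0.08, 0, 0, 0], [0, -0.003, -0.02, -0.13, 0, 0, 0], [0, -0.01, -0.06, -0.13, 0, 0, 0], [0, -0.018, -0.11, -0.13, 0, 0, 0], [0, -0.027, -0.165, -0.13, 0, 0, 0], [0, -0.037, -0.22, -0.13, 0, 0, 0], [0, -0.046, -0.275, -0.13, 0, 0, 0], [0, -0.055, -0.33, -0.13, 0, 0, 0], [0, -0.064, -0.385, -0.13, 0, 0, 0], [0, -0.072, -0.43, -0.13, 0, 0, 0], [0, -0.0765, -0.455, -0.13, 0, 0, 0]])

```text
clock: 33.33
position: [535.3, -240.5, 168.7]
ee_rot: [0.004, 1.0, 0.0, -0.0]
contact_force: [-0.0, 0.3, -0.6]
gripper_width: 19.7
grasp_force: 58.8
```

>>> servo_tool(increments=[[0, 0, -0.005, 0.02, 0, 0, 0], [0, 0, -0.005, 0.06, 0, 0, 0], [0, 0, -0.005, 0.1, 0, 0, 0], [0, 0, -0.005, 0.115, 0, 0, 0], [0, 0, -0.005, 0.115, 0, 0, 0], [0, 0, -0.005, 0.115, 0, 0, 0]])

```text
clock: 34.08
position: [537.0, -243.6, 55.9]
ee_rot: [0.002, 1.0, -0.0, 0.001]
contact_force: [-0.1, -1.0, -0.3]
gripper_width: 19.5
grasp_force: 58.8
```

```bash
python3 -c "
from h import *
inc([537,-242.7,41.5]);w=wrist();save(w,'w11');print(pad(w,'green',(537,-242.7),130))"
```

```text
t 34.08 pos [ 537.  -243.6   55.9] w 19.5 F 58.8 j [-0.15  0.5  -0.3   0.   -0.77 -1.42]
inc to [537, -242.7, 41.5] [0.     0.0009 0.0144] [-0.05  0.17 -0.28]
(array([ 535.82828831, -244.73647166]), np.float64(12.786662900738044), 30)
```

View pics/w11.png

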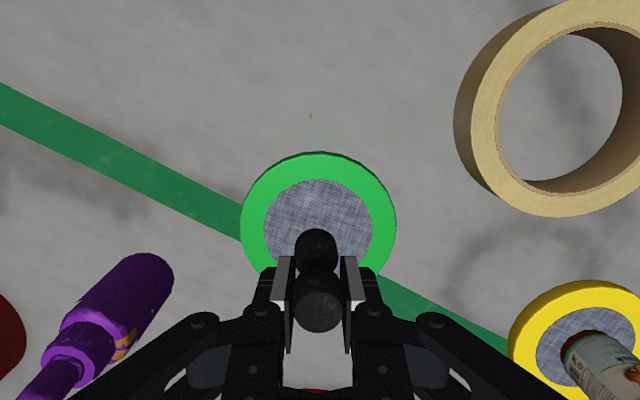

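The stamp hangs upright over green's inlay (318,240). Lowering, releasing and rising to view everything.

>>> servo_tool(increments=[[0, 0, 0.0008, 0.008, 0, 0, 0], [0, 0, 0.0008, 0.0146, 0, 0, 0], [0, 0, 0.0008, 0.0146, 0, 0, 0], [0, 0, 0.0008, 0.0146, 0, 0, 0], [0.5, 0, 0.0008, 0.0146, 0, 0, 0], [0.5, 0, 0.0008, 0.0146, 0, 0, 0], [0.6, 0, 0.0008, 0.0146, 0, 0, 0], [0.6, 0, 0.0008, -0.02, 0, 0, 0], [0.6, 0, 0.0008, -0.07, 0, 0, 0], [0.6, 0, 0.0008, -0.13, 0, 0, 0], [0.6, 0.0, 0.04, -0.18, 0, 0, 0], [0.6, 0.0, 0.09, -0.2, 0, 0, 0]])

```text
clock: 35.62
position: [537.2, -153.3, 257.7]
ee_rot: [0.004, 1.0, -0.0, 0.003]
contact_force: [0.3, -0.3, -1.0]
gripper_width: 51.2
grasp_force: 0.0
```

>>> servo_tool(increments=[[0.6, 0, 0.05, -0.02, 0, 0, 0], [0.6, 0.0, 0.1, -0.05, 0, 0, 0], [0.6, 0.0, 0.13, -0.06, 0, 0, 0], [0.6, 0.0, 0.13, -0.06, 0, 0, 0], [0.6, 0.0, 0.13, -0.06, 0, 0, 0]])

```text
clock: 36.25
position: [536.5, -23.6, 313.6]
ee_rot: [0.003, 1.0, -0.0, -0.001]
contact_force: [-0.4, 0.3, -0.4]
gripper_width: 51.5
grasp_force: 0.0
```

```bash
python3 -c "
from h import *
np.set_printoptions(precision=1,suppress=True)
inc([537,-20,300]);w=wrist();save(w,'w12')
for n in('stamp','loupe','dropper_bottle','white_bottle'):
  for d in arm.spot_point('wrist',n): print(n,round(d['p'],2),d['centre'],ray(w,d['centre'],10))
for c,g in(('yellow',(617,-74)),('green',(537,-243)),('blue',(648.5,114.5)),('red',(492,69))): print(c,pad(w,c,g,90))
"
```

```text
t 36.25 pos [536.5 -23.6 313.6] w 51.5 F 0.0 j [ 0.3  0.2 -0.1 -0.  -1.3 -1.8]
inc to [537, -20, 300] [-0.  0.  0.] [-0.  -0.1 -0.3]
stamp 0.83 [136.2, 153.8] [ 538.4 -250.    10. ]
stamp 0.79 [357.2, 214.9] [621.2  28.2  10. ]
stamp 0.62 [368.9, 22.6] [391.9  34.5  10. ]
loupe 0.71 [396.2, 112.6] [490.   71.3  10. ]
dropper_bottle 0.97 [285.5, 210.5] [614.5 -66.2  10. ]
dropper_bottle 0.93 [68.1, 176.1] [ 566.6 -341.4   10. ]
white_bottle 0.63 [420.6, 235.3] [650.9 114.4  10. ]
yellow (array([616.6, -74. ]), np.float64(0.33785090703548804), 33)
green (array([ 536.3, -242.9]), np.float64(1.2372132604725365), 19)
blue (array([734.8, 159.2]), np.float64(7.702872024254308), 30)
red (array([492.5,  68.1]), np.float64(0.49582252232190527), 36)
```

View pics/w12.png

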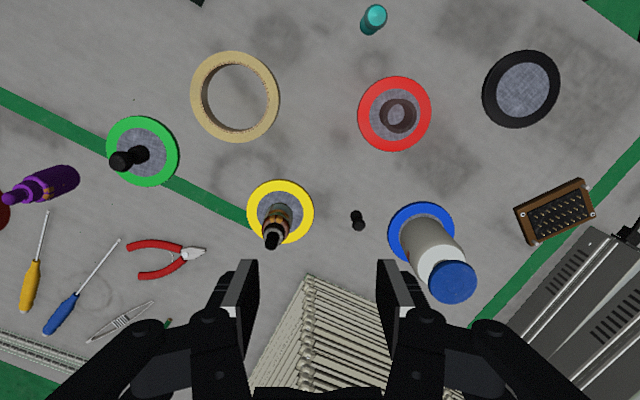

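Everything stands upright on its own pad: stamp on green (137,155), dropper on yellow (280,212), loupe on red (396,113), white bottle on blue. Spare is empty and the tape has not moved.

```bash
python3 -c "
from bench import arm
print(arm.job_done())"
```

```text
the job is handed in; nothing more can be done
None
```

The loupe is on red, the stamp on green, the dropper bottle on yellow and the white bottle on blue, all upright near the middle of their pads in the last picture; the job is handed in at about 36 s, and its verdict was not shown.

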